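Show the customer which ring and filter go on the lens

TASK

Show the customer what goes on the repaired lens by pointing, fingers straight down and without touching anything: first at the open front of the silver lens barrel in the vise, then at the steel step-down ring that screws into it, then at the smaller of the two UV filters, which goes on that ring. Hold still for a good two seconds at each, the fingertips two to five centimetres above its middle. Point at nothing else, pass well above the other parts on the way, and finish while still pointing at the small filter.

Things in the scene. Friction and masses are not known exactly. Their poses are not given: they have to be found in the camera images.
- vise: black bench vise with rubber-padded jaws, fixed, on one side of the bench (the mat is on the other); origin on the bench under the middle of the jaw gap. Base 116 mm across; jaws 80 mm wide along its y, 115 mm high, reaching 69 mm each way along its x (anvil to +106 mm). Steel T-handle at its x = -129 mm, 118 mm wide along its y, 29 to 81 mm above the bench
- barrel_front (a point): centre of the open front (top) rim of the worn silver lens barrel clamped upright in the vise, 147 mm above the bench; z up along the barrel. Barrel 62 mm outside, black ribbed focus ring 68 mm outside below the rim, dark front glass about 12 mm down inside the rim
- mat: grey-blue repair mat fixed on the bench, 240 mm along its x, 340 mm along its y, 3 mm thick; origin at the centre of its underside. The five loose parts lie on it, the four round ones changing places with one another
- step_ring_top (a point): centre of the upper face of the bright steel step-down ring lying flat: an open ring 60 mm outside, 49 mm inside, 7 mm high, no glass; this point is 10 mm above the bench, z up
- small_filter_top (a point): centre of the upper face plane of the smaller UV filter lying flat: clear glass in a thin black metal rim, 54 mm outside, 7 mm high; this point is 10 mm above the bench, z up
- large_filter_top (a point): the same for the larger UV filter, 82 mm outside, 7 mm high; a bystander
- rear_cap_top (a point): centre of the mouth of the grey plastic rear lens cap lying mouth up, 61 mm outside, 16 mm high; this point is 19 mm above the bench, z up; a bystander
- spanner_mid (a point): middle of the brass lens spanner wrench lying flat on the mat (two parallel blades 104 mm long along its x, joined by two cross rods 72 mm long along its y), at its upper side 13 mm above the bench, z up; a bystander
Not all that is in view belongs to the job. What is shaped like the part that bears step_ring_top but blue or brown is not meant.

How it is judged:
By the outcome, as a careful person would: the job done as asked, in the order asked, and still so for the second after the job is handed in, with the robot touching nothing.
It also fails if it takes over 56 s, if anything falls off the work surface, if the arm or the gripper's body presses on something with over 40 N, if the wrist force passes 120 N, or if a joint passes its speed limit or range.

ROBOT

A 6-joint arm with a two-finger parallel gripper is mounted at the origin on the work surface. World frame = base frame: x ahead of the robot, y to its left, z up, the work surface at z = 0. Lengths are in mm, angles in degrees, forces in N, time in s.
With the tool pointing down it reaches from about 350 to 850 mm from the base axis. Payload 8.1 kg.
Tool frame: the origin (TCP) lies between the finger pads, 19 mm behind the fingertips; this is the grasp point; z points along the fingers, y is the line along which they close (so a half turn about z gives the same grasp; the last joint's range is limited). The gripper opens to 85 mm and grips with 20 to 120 N. Pads are 22 mm wide; open, the fingers measure 114 mm over their backs; the gripper's body (76 mm by 85 mm) begins 54 mm behind the grasp point. The pads swing forward as they close: fully open they stand 13 mm farther back than shut.
Start: joints at [71.597, 7.471, 85.268, -0, 87.261, -4.893], TCP at [140.15, 583.407, 249.992] pointing down, gripper open.
Joint ranges: [-169.43, 169.43], [-51.17, 129.36], [1.28, 143.12], [-76.62, 256.62], [0, 156.53], [-152.29, 152.29]. Speed limits (degrees/s): [136.94, 136.94, 159.86, 180, 180, 180].

INTERFACE

Orientations are given as [roll, pitch, yaw] about the fixed x, y, z axes, in that order (R = Rz(yaw) Ry(pitch) Rx(roll)).
In Python, from bench import r gives the robot as it stands. The module is installed in compiled form; this text tells all that it offers.
- The arm moves only by the tool jog_arm, never from a script. Its argument "rows" is a list of rows, each a list of 2 entries, a list of its own where there are three numbers: the shift along the tool's x, y, z in mm, then the turn, a rotation vector about the tool's x, y, z in rad. A call has 1 to 10 rows; each row is the pose to reach, as a shift and turn from the pose commanded when the call began, along the tool's axes at that moment; what a row does not reach only later rows make up. A row lasts 1/10 s, in which the tool goes at most 50 mm and 8.59 degrees, less where a joint would pass 70% of its speed; a pose out of reach is approached as far as the arm can. A call with a gripper value outside its range is refused whole. "grip" is the finger opening in mm, from 0 to 85.4, set as the call begins (left out, the last holds). The fingers move at their own pace and stop on an object; "force" is the grip in N (left out, the last holds). Time passes only in rows, so rows that repeat a pose let the fingers close. It gives the time, the measured TCP pose, the force, the opening and the grip force at its end, in the units of the state.
- r.sense(): the state, without advancing time (a new reading comes with each control period).
- r.snapshot(name): name is "side" or "top" or "wrist"; returns (picture, depth): 400x640x3 uint8, blue, green, red; 400x640 float32, mm along the optical axis (not along the pixel's ray), 0 where there is no reading.
- r.camera_params(name): a dict with "fx", "fy", "cx", "cy" (pixels), "dist_coeffs" ([k1, k2, p1, p2, k3] as OpenCV has them; the pictures are not rectified), "pose" (4x4, takes a point from camera to world coordinates); the wrist camera has in their place "tool_from_camera" (4x4, takes a point from camera to tool coordinates, whose origin is the TCP and whose axes are the flange's). Camera axes: x right, y down, z forward; pixel columns grow to the right and rows downward; lengths in mm; the calibration is good to about 2 mm. A picture is of the moment at which its call begins: read the wrist's pose just before it. camera_params takes no time and is no camera call.
- r.hand_in(): hands the job in; it is judged then, once.
The state is a dict: "time": time; "joint_pos": joint angles; "qd": joint speeds; "joint_efforts": joint torques, N m; "tool_pos": TCP position; "tcp_rot": TCP orientation; "ft_force": force on the tool from outside, world axes, zero at the start; "wrist_torque": the same for the moment, N m; "finger_gap": finger opening in mm; "grip_force": force on a finger pad.
Only numpy, scipy, OpenCV 4.12 (cv2) and the standard library are available. Lean on these libraries where they do the work, as an engineer would, in place of code of your own. Each camera call takes 0.05 s, during which the arm holds its last target. There are 200 camera calls.

## Working session

There is one attempt and no reset: what is moved stays moved. The work goes in short steps, Python scripts to look and compute and a tool call to move; the robot and the scene stay as the last step left them, time stands still between calls to the robot, and variables do not carry over. Pictures are saved under pics/ and viewed, at most 10 in all, crops included, and the job is handed in when it is done.

Besides the shell and the picture viewer there is one more tool, called after "Emit:" by a JSON object that holds its "name" and its "arguments". jog_arm: Moves the arm, as the interface text tells. Its arguments: {"type":"object","properties":{"rows":{"type":"array"},"grip":{"type":"number"},"force":{"type":"number"}},"required":["rows"]}

```bash
mkdir -p pics; python3 - <<'E'
from bench import r
import cv2,numpy as np
s=r.sense();print(s['time'],s['tool_pos'],s['tcp_rot'],s['finger_gap'])
for n in("top","side"):
    p,d=r.snapshot(n);cv2.imwrite(f"pics/{n}1.png",p);np.savez(f"{n}1.npz",p=p,d=d)
    c=r.camera_params(n);print(n,c['fx'],c['cx'],c['cy'],c['dist_coeffs'],np.round(c['pose'],3).tolist())
E
```

```text
0.0 [139.98106956 582.91747834 248.94171748] [-1.79895042e+02 -9.27229143e-03  1.66490655e+02] 85.17114115291808
top 506.4056709057174 316.96673506512565 196.85452161037833 [-0.0954297  0.         0.         0.         0.       ] [[0.001, -0.991, 0.133, 300.561], [-1.0, -0.003, -0.017, 11.711], [0.017, -0.133, -0.991, 1409.06], [0.0, 0.0, 0.0, 1.0]]
side 378.40453812521577 320.0206751030205 197.8789167963588 [-0.02807369  0.          0.          0.          0.        ] [[0.773, -0.365, 0.519, 61.649], [-0.634, -0.42, 0.649, -463.897], [-0.019, -0.831, -0.556, 522.23], [0.0, 0.0, 0.0, 1.0]]
```

View pics/top1.png

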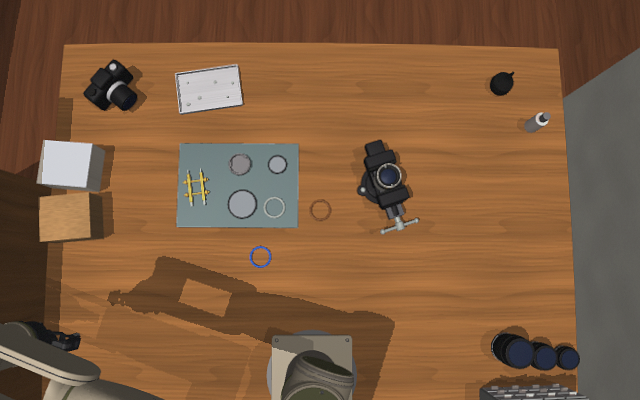

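View pics/side1.png

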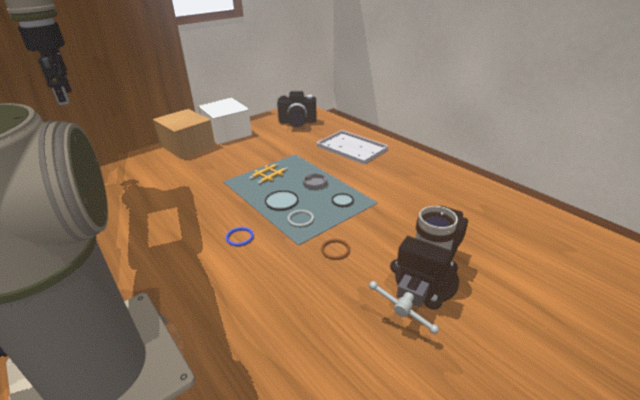

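The top view shows the mat at about (238,185). On it are the bright ring (274,207), the small filter (278,164), the large filter (242,204), the grey cap (240,164) and the spanner (197,187). The barrel is at (389,176). The blue (261,257) and brown (320,210) rings are decoys. The side view agrees: ring (301,217), small filter (343,200), barrel rim (437,220).

```bash
cat >h.py <<'E'
import cv2,numpy as np
from bench import r
def onplane(c,pose,uv,z):
    K=np.array([[c['fx'],0,c['cx']],[0,c['fy'],c['cy']],[0,0,1]])
    u=cv2.undistortPoints(np.array(uv,float).reshape(-1,1,2),K,np.array(c['dist_coeffs'],float)).reshape(-1,2)
    d=np.c_[u,np.ones(len(u))]@pose[:3,:3].T; o=pose[:3,3]
    return o+d*((z-o[2])/d[:,2])[:,None]
def circ(P):
    A=np.c_[2*P[:,:2],np.ones(len(P))];s=np.linalg.lstsq(A,(P[:,:2]**2).sum(1),rcond=None)[0]
    return s[:2],2*np.sqrt(s[2]+s[0]**2+s[1]**2)
E
python3 - <<'E'
from h import *
p={n:np.load(n+"1.npz") for n in("top","side")}
seeds={"top":dict(ring=(274,207,10),small=(278,164,10),large=(242,204,10),cap=(240,164,19),barrel=(389,176,147)),
"side":dict(ring=(301,217,10),small=(343,200,10),large=(282,200,10),cap=(316,181,19),barrel=(437,220,147))}
for n in p:
    c=r.camera_params(n);T=np.array(c['pose']);im=p[n]['p'].astype(int);d=p[n]['d']
    mat=np.median(im[150:160,200:225].reshape(-1,3),0) if n=="top" else np.median(im[205:212,252:262].reshape(-1,3),0)
    m=(np.abs(im-mat).max(2)>22).astype('uint8')
    for k,(u,v,z) in seeds[n].items():
        print(n,k,'seed',np.round(onplane(c,T,[(u,v)],z)[0],0),end=' ')
        if k!="barrel":
            w=m.copy();cs,_=cv2.findContours(w,cv2.RETR_CCOMP,cv2.CHAIN_APPROX_NONE)
            cs=[q for q in cs if len(q)>20 and cv2.pointPolygonTest(q,(u,v),False)>0 and cv2.contourArea(q)<2500]
            for q in cs:
                C,D=circ(onplane(c,T,q.reshape(-1,2),z));print('fit',C.round(1),D.round(1),end=' ')
        print()
a=cv2.resize(p["top"]['p'][130:240,160:440],None,fx=2.8,fy=2.8,interpolation=cv2.INTER_CUBIC);cv2.imwrite("pics/c1.png",a)
E
```

```text
top ring seed [459. 107.  10.] fit [459.1 108.5] 57.3 fit [459.4 107.3] 50.0 
top small seed [581.  98.  10.] fit [580.4  99.5] 53.5 
top large seed [467. 196.  10.] fit [468.4 196.4] 81.3 
top cap seed [578. 203.  19.] fit [578.  201.5] 57.5 
top barrel seed [ 523. -193.  147.] 
side ring seed [458. 102.  10.] fit [456.  101.3] 62.6 fit [457.4 102.9] 46.8 
side small seed [576.  91.  10.] fit [576.2  93.2] 58.1 
side large seed [465. 188.  10.] fit [464.5 190. ] 86.4 
side cap seed [574. 191.  19.] fit [568.8 189.1] 60.4 
side barrel seed [ 515. -201.  147.]
```

View pics/c1.png

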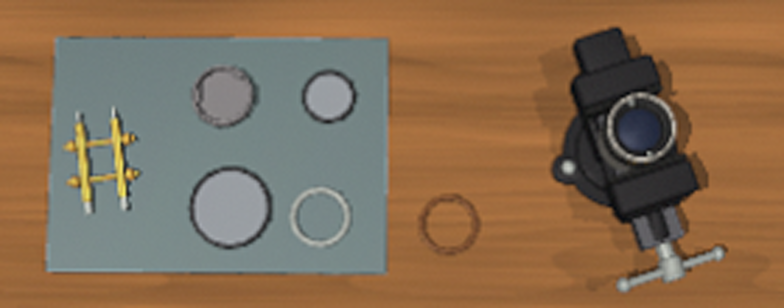

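The fitted diameters (ring 57/50, small 53.5, large 81, cap 57.5 mm) match the parts. I'll close the fingers and go high over the barrel, then check with the wrist camera.

Emit:
{"name": "jog_arm", "arguments": {"rows": [[[-10, -12, -20], [0, 0, 0]], [[-30, -37, -40], [0, 0, 0]], [[-55, -67, -50], [0, 0, 0]], [[-80, -98, -50], [0, 0, 0]], [[-105, -128, -50], [0, 0, 0]], [[-130, -159, -50], [0, 0, 0]], [[-155, -189, -50], [0, 0, 0]], [[-180, -219, -50], [0, 0, 0]], [[-205, -250, -50], [0, 0, 0]], [[-230, -280, -50], [0, 0, 0]]], "grip": 0}}

```text
time: 1.1
tool_pos: [298.5, 255.9, 299.7]
tcp_rot: [-180.0, -0.0, 166.5]
ft_force: [1.1, -0.2, -0.5]
finger_gap: -0.2
grip_force: 0.0
```

Emit:
{"name": "jog_arm", "arguments": {"rows": [[[-25, -30, 0], [0, 0, 0]], [[-50, -61, 0], [0, 0, 0]], [[-75, -91, 0], [0, 0, 0]], [[-100, -122, 0], [0, 0, 0]], [[-125, -152, 0], [0, 0, 0]], [[-150, -183, 0], [0, 0, 0]], [[-175, -213, 0], [0, 0, 0]], [[-200, -244, 0], [0, 0, 0]], [[-225, -274, 0], [0, 0, 0]], [[-250, -304, 0], [0, 0, 0]]]}}

```text
time: 2.1
tool_pos: [470.7, -98.2, 299.6]
tcp_rot: [180.0, -0.0, 166.5]
ft_force: [-0.3, -0.5, -0.2]
finger_gap: -0.5
grip_force: 0.0
```

Emit:
{"name": "jog_arm", "arguments": {"rows": [[[-25, -30, 0], [0, 0, 0]], [[-45, -55, 0], [0, 0, 0]], [[-60, -74, 0], [0, 0, 0]], [[-68, -83, 0], [0, 0, 0]], [[-71, -86, 0], [0, 0, 0]], [[-71, -86, 0], [0, 0, 0]], [[-71, -86, 0], [0, 0, 0]]]}}

```text
time: 2.8
tool_pos: [519.2, -195.8, 300.1]
tcp_rot: [180.0, -0.0, 166.5]
ft_force: [0.1, 0.5, -0.2]
finger_gap: -0.1
grip_force: 0.0
```

```bash
cat >w.py <<'E'
from h import *
import sys
from scipy.spatial.transform import Rotation as R
def pose():
    s=r.sense();T=np.eye(4);T[:3,:3]=R.from_euler('xyz',s['tcp_rot'],degrees=True).as_matrix();T[:3,3]=s['tool_pos']
    return s,T
if __name__=="__main__":
    s,T=pose();p,d=r.snapshot("wrist");c=r.camera_params("wrist");X=T@np.array(c['tool_from_camera'])
    print(s['time'],np.round(s['tool_pos'],1),s['tcp_rot'],s['finger_gap'],np.round(X,2).tolist())
    n=sys.argv[1];cv2.imwrite(f"pics/{n}.png",p);np.savez(n,p=p,d=d,X=X)
E
python3 w.py w1
```

```text
2.8 [ 519.2 -195.8  300.1] [ 1.79982852e+02 -7.89897033e-03  1.66539311e+02] -0.09553930034277246 [[0.23, 0.92, 0.3, 441.33], [0.97, -0.22, -0.07, -177.8], [0.0, 0.31, -0.95, 424.79], [0.0, 0.0, 0.0, 1.0]]
```

View pics/w1.png

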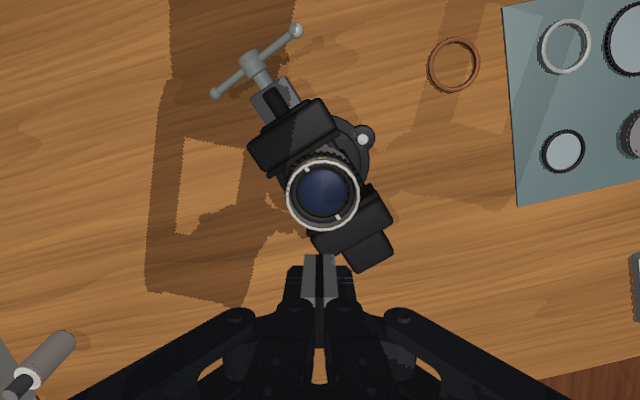

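The wrist view shows the barrel rim at (323,195), and at the upper right the steel ring (564,46), the small filter (563,151) and the brown decoy (453,65). I'll measure all three targets.

```bash
cat >m.py <<'E'
from h import *
import sys
def meas(n,seeds):
    f=np.load(n+".npz");im=f['p'];X=f['X'];c=r.camera_params("wrist");d=f['d']
    hsv=cv2.cvtColor(im,cv2.COLOR_BGR2HSV)
    for k,(u,v,z,rad) in seeds.items():
        m=((hsv[...,2]>120)&(hsv[...,1]<60)) if k!="small" else (hsv[...,2]<70)
        m=m.astype('uint8');yy,xx=np.mgrid[:400,:640];m[np.hypot(xx-u,yy-v)>rad]=0
        cs,_=cv2.findContours(m,cv2.RETR_EXTERNAL,cv2.CHAIN_APPROX_NONE)
        q=cv2.convexHull(np.vstack(cs)).reshape(-1,2);C,D=circ(onplane(c,X,q,z))
        g=d[(m>0)&(d>0)];uv=np.argwhere(m>0)[:,::-1]
        # height from depth at mask
        P=[X[:3,3]+X[:3,:3]@np.array([(a-c['cx'])/c['fx']*d[b,a],(b-c['cy'])/c['fy']*d[b,a],d[b,a]]) for a,b in uv if d[b,a]>0]
        print(k,C.round(1),'D',D.round(1),'z',np.round(np.median(np.array(P)[:,2]),1),'px',q.mean(0).round())
E
python3 -c "
from m import *
meas('w1',dict(barrel=(323,195,147,42),ring=(564,46,10,34),small=(563,151,10,26)))"
```

```text
barrel [ 524.8 -194.8] D 61.8 z 147.2 px [323. 196.]
ring [457.5 103.5] D 77.9 z 6.8 px [564.  46.]
small [578.3  96.4] D 55.4 z 10.8 px [562. 152.]
```

Barrel measures D 61.8 at z 147.2, as expected. Descending to TCP z 201 (tips about 35 mm above the rim) and holding.

Emit:
{"name": "jog_arm", "arguments": {"rows": [[[-2, 1, 15], [0, 0, 0]], [[-5, 2, 35], [0, 0, 0]], [[-5, 2, 55], [0, 0, 0]], [[-5, 2, 75], [0, 0, 0]], [[-5, 2, 90], [0, 0, 0]], [[-5, 2, 97], [0, 0, 0]], [[-5, 2, 99], [0, 0, 0]], [[-5, 2, 99], [0, 0, 0]], [[-5, 2, 99], [0, 0, 0]], [[-5, 2, 99], [0, 0, 0]]]}}

```text
time: 3.85
tool_pos: [525.3, -196.3, 202.2]
tcp_rot: [-180.0, 0.1, 166.5]
ft_force: [0.6, -0.2, 0.2]
finger_gap: -0.2
grip_force: 0.0
```

```bash
python3 w.py w2; python3 - <<'E'
import cv2
from bench import r
p,d=r.snapshot("side");cv2.imwrite("pics/s2.png",cv2.resize(p[80:330,270:590],None,fx=2,fy=2))
E
```

```text
3.85 [ 525.3 -196.3  202.2] [-1.79978738e+02  1.07519285e-01  1.66484757e+02] -0.2440785787710626 [[0.23, 0.92, 0.3, 447.2], [0.97, -0.22, -0.07, -178.11], [-0.0, 0.31, -0.95, 326.71], [0.0, 0.0, 0.0, 1.0]]
```

View pics/s2.png

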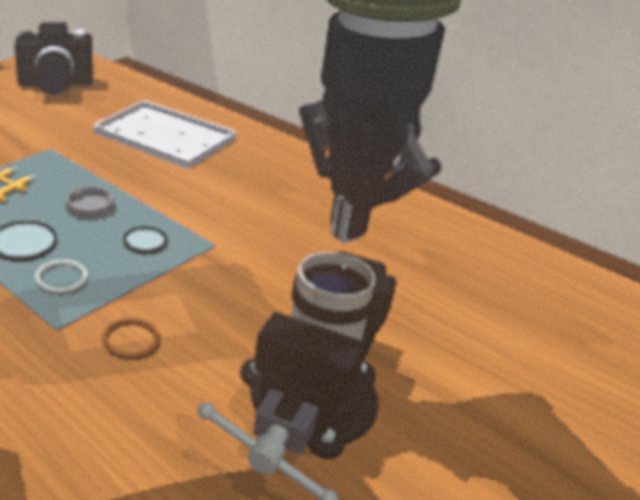

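View pics/w2.png

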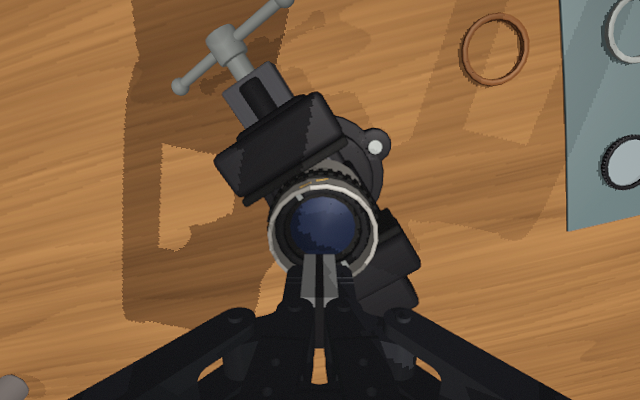

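The side view shows the tips about 35–40 mm above the middle of the rim, and the wrist view agrees. A tiny nudge (2,2,4), then the hold.

Emit:
{"name": "jog_arm", "arguments": {"rows": [[[2, 2, 4], [0, 0, 0]], [[2, 2, 4], [0, 0, 0]], [[2, 2, 4], [0, 0, 0]], [[2, 2, 4], [0, 0, 0]], [[2, 2, 4], [0, 0, 0]], [[2, 2, 4], [0, 0, 0]], [[2, 2, 4], [0, 0, 0]], [[2, 2, 4], [0, 0, 0]], [[2, 2, 4], [0, 0, 0]], [[2, 2, 4], [0, 0, 0]]]}}

```text
time: 4.95
tool_pos: [523.2, -193.6, 197.0]
tcp_rot: [-180.0, 0.0, 166.5]
ft_force: [0.1, 0.0, -0.1]
finger_gap: 0.1
grip_force: 0.0
```

Emit:
{"name": "jog_arm", "arguments": {"rows": [[[0, 0, 0], [0, 0, 0]], [[0, 0, 0], [0, 0, 0]], [[0, 0, 0], [0, 0, 0]], [[0, 0, 0], [0, 0, 0]], [[0, 0, 0], [0, 0, 0]], [[0, 0, 0], [0, 0, 0]], [[0, 0, 0], [0, 0, 0]], [[0, 0, 0], [0, 0, 0]], [[0, 0, 0], [0, 0, 0]], [[0, 0, 0], [0, 0, 0]]]}}

```text
time: 5.95
tool_pos: [523.2, -193.6, 197.0]
tcp_rot: [180.0, -0.0, 166.5]
ft_force: [-0.1, -0.4, 0.5]
finger_gap: 0.2
grip_force: 0.0
```

Emit:
{"name": "jog_arm", "arguments": {"rows": [[[0, 0, 0], [0, 0, 0]], [[0, 0, 0], [0, 0, 0]], [[0, 0, 0], [0, 0, 0]], [[0, 0, 0], [0, 0, 0]], [[0, 0, 0], [0, 0, 0]], [[0, 0, 0], [0, 0, 0]], [[0, 0, 0], [0, 0, 0]], [[0, 0, 0], [0, 0, 0]], [[0, 0, 0], [0, 0, 0]], [[0, 0, 0], [0, 0, 0]]]}}

```text
time: 6.95
tool_pos: [523.2, -193.6, 197.0]
tcp_rot: [-180.0, 0.0, 166.5]
ft_force: [0.3, 0.3, 0.2]
finger_gap: 0.4
grip_force: 0.0
```

Emit:
{"name": "jog_arm", "arguments": {"rows": [[[0, 0, -20], [0, 0, 0]], [[0, 0, -55], [0, 0, 0]], [[5, 10, -85], [0, 0, 0]], [[17, 35, -100], [0, 0, 0]], [[34, 70, -105], [0, 0, 0]], [[51, 105, -105], [0, 0, 0]], [[68, 141, -105], [0, 0, 0]], [[85, 176, -105], [0, 0, 0]], [[102, 211, -105], [0, 0, 0]], [[118, 244, -100], [0, 0, 0]]]}}

```text
time: 7.95
tool_pos: [465.3, 72.8, 297.9]
tcp_rot: [180.0, 0.1, 166.5]
ft_force: [0.4, 0.9, 0.4]
finger_gap: 0.1
grip_force: 0.0
```

Emit:
{"name": "jog_arm", "arguments": {"rows": [[[10, 20, 20], [0, 0, 0]], [[15, 31, 50], [0, 0, 0]], [[15, 31, 80], [0, 0, 0]], [[15, 31, 105], [0, 0, 0]], [[15, 31, 115], [0, 0, 0]], [[15, 31, 117], [0, 0, 0]], [[15, 31, 117], [0, 0, 0]], [[15, 31, 117], [0, 0, 0]]]}}

```text
time: 8.75
tool_pos: [459.2, 104.9, 181.7]
tcp_rot: [179.9, 0.1, 166.5]
ft_force: [-0.3, 0.2, -0.3]
finger_gap: 0.1
grip_force: 0.0
```

```bash
python3 w.py w3
```

```text
8.75 [459.2 104.9 181.7] [1.79948740e+02 1.37730725e-01 1.66473750e+02] 0.11975128884431052 [[0.23, 0.92, 0.31, 381.02], [0.97, -0.22, -0.07, 122.92], [0.0, 0.31, -0.95, 306.21], [0.0, 0.0, 0.0, 1.0]]
```

View pics/w3.png

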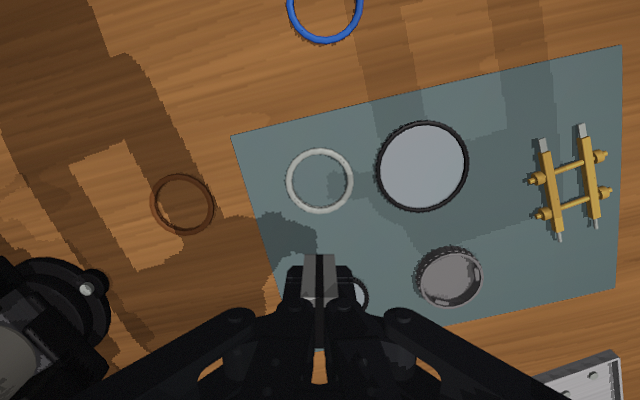

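The wrist view shows the steel ring alone at (319,180), with the large filter at (423,166), the cap at (448,278) and the small filter hidden behind the fingers.

```bash
python3 -c "
from m import *
meas('w3',dict(ring=(319,180,10,38)))"
```

```text
ring [457.3 105.1] D 59.3 z 10.5 px [323. 181.]
```

Emit:
{"name": "jog_arm", "arguments": {"rows": [[[1, 0, 15], [0, 0, 0]], [[2, 0, 40], [0, 0, 0]], [[2, 0, 65], [0, 0, 0]], [[2, 0, 90], [0, 0, 0]], [[2, 0, 110], [0, 0, 0]], [[2, 0, 118], [0, 0, 0]], [[2, 0, 120], [0, 0, 0]], [[2, 0, 120], [0, 0, 0]], [[2, 0, 120], [0, 0, 0]], [[2, 0, 120], [0, 0, 0]]]}}

```text
time: 9.8
tool_pos: [457.2, 105.5, 61.2]
tcp_rot: [180.0, 0.1, 166.5]
ft_force: [-0.9, -0.3, 0.6]
finger_gap: 0.4
grip_force: 0.0
```

Emit:
{"name": "jog_arm", "arguments": {"rows": [[[0, 0, 0], [0, 0, 0]], [[0, 0, 0], [0, 0, 0]], [[0, 0, 0], [0, 0, 0]], [[0, 0, 0], [0, 0, 0]], [[0, 0, 0], [0, 0, 0]], [[0, 0, 0], [0, 0, 0]], [[0, 0, 0], [0, 0, 0]], [[0, 0, 0], [0, 0, 0]], [[0, 0, 0], [0, 0, 0]], [[0, 0, 0], [0, 0, 0]]]}}

```text
time: 10.8
tool_pos: [456.2, 105.3, 60.0]
tcp_rot: [-180.0, -0.0, 166.5]
ft_force: [-0.1, -1.3, -0.4]
finger_gap: -0.3
grip_force: 0.0
```

Emit:
{"name": "jog_arm", "arguments": {"rows": [[[0, 0, 0], [0, 0, 0]], [[0, 0, 0], [0, 0, 0]], [[0, 0, 0], [0, 0, 0]], [[0, 0, 0], [0, 0, 0]], [[0, 0, 0], [0, 0, 0]], [[0, 0, 0], [0, 0, 0]], [[0, 0, 0], [0, 0, 0]], [[0, 0, 0], [0, 0, 0]], [[0, 0, 0], [0, 0, 0]], [[0, 0, 0], [0, 0, 0]]]}}

```text
time: 11.8
tool_pos: [456.2, 105.3, 60.0]
tcp_rot: [-180.0, -0.0, 166.5]
ft_force: [0.5, -1.2, -0.4]
finger_gap: -0.0
grip_force: 0.0
```

Emit:
{"name": "jog_arm", "arguments": {"rows": [[[0, 0, 0], [0, 0, 0]], [[0, 0, 0], [0, 0, 0]], [[0, 0, 0], [0, 0, 0]], [[0, 0, 0], [0, 0, 0]], [[0, 0, 0], [0, 0, 0]], [[0, 0, 0], [0, 0, 0]], [[0, 0, 0], [0, 0, 0]], [[0, 0, 0], [0, 0, 0]]]}}

```text
time: 12.6
tool_pos: [456.2, 105.3, 60.0]
tcp_rot: [-180.0, -0.0, 166.5]
ft_force: [-0.4, 0.3, -0.6]
finger_gap: 0.0
grip_force: 0.0
```

```bash
python3 - <<'E'
import cv2
from bench import r
p,d=r.snapshot("side");cv2.imwrite("pics/s3.png",cv2.resize(p[80:280,200:440],None,fx=2.5,fy=2.5))
E
```

```text
(no output)
```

View pics/s3.png

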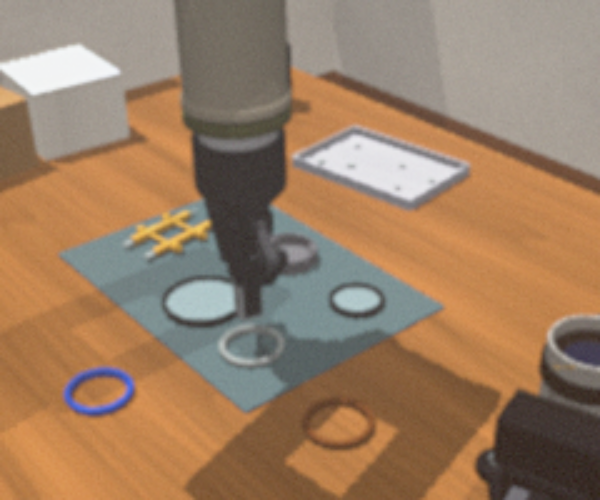

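The side view shows the tip at crop (250,316), about 32 mm above the ring's middle at (252,345). The hold there is done, so now the small filter via height.

Emit:
{"name": "jog_arm", "arguments": {"rows": [[[0, 0, -20], [0, 0, 0]], [[0, 0, -55], [0, 0, 0]], [[0, 0, -90], [0, 0, 0]], [[-12, 2, -120], [0, 0, 0]], [[-36, 6, -140], [0, 0, 0]], [[-66, 11, -145], [0, 0, 0]], [[-96, 16, -140], [0, 0, 0]], [[-115, 19, -130], [0, 0, 0]], [[-121, 20, -120], [0, 0, 0]], [[-121, 20, -120], [0, 0, 0]]]}}

```text
time: 13.65
tool_pos: [577.4, 96.3, 177.5]
tcp_rot: [-179.9, -0.2, 166.5]
ft_force: [0.2, -0.1, 0.2]
finger_gap: 0.3
grip_force: 0.0
```

Emit:
{"name": "jog_arm", "arguments": {"rows": [[[0, 0, 0], [0, 0, 0]], [[0, 0, 0], [0, 0, 0]]]}}

```text
time: 13.85
tool_pos: [578.0, 96.7, 180.4]
tcp_rot: [180.0, 0.0, 166.5]
ft_force: [-0.1, 0.4, -0.3]
finger_gap: 0.1
grip_force: 0.0
```

```bash
python3 w.py w4;python3 -c "
from m import *
meas('w4',dict(small=(323,180,10,38)))"
```

```text
13.85 [578.   96.7 180.4] [1.79996309e+02 6.25153080e-03 1.66508327e+02] 0.07604712153745583 [[0.23, 0.92, 0.3, 500.06], [0.97, -0.22, -0.07, 114.76], [0.0, 0.31, -0.95, 305.11], [0.0, 0.0, 0.0, 1.0]]
small [578.6  97.9] D 53.8 z 10.4 px [321. 183.]
```

View pics/w4.png

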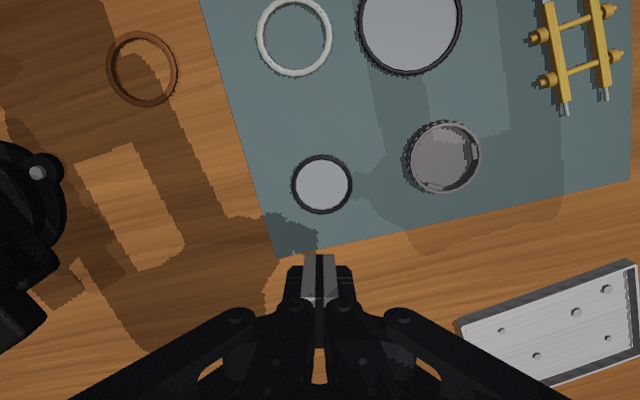

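The wrist view shows the small filter at (321,184), D 53.8 mm, centre (578.6, 97.9), all as expected. Descending 118 mm and holding.

Emit:
{"name": "jog_arm", "arguments": {"rows": [[[0, 1, 15], [0, 0, 0]], [[0, 1, 40], [0, 0, 0]], [[0, 1, 65], [0, 0, 0]], [[0, 1, 90], [0, 0, 0]], [[0, 1, 108], [0, 0, 0]], [[0, 1, 116], [0, 0, 0]], [[0, 1, 118], [0, 0, 0]], [[0, 1, 118], [0, 0, 0]], [[0, 1, 118], [0, 0, 0]], [[0, 1, 118], [0, 0, 0]]]}}

```text
time: 14.9
tool_pos: [579.7, 97.6, 63.3]
tcp_rot: [180.0, 0.1, 166.5]
ft_force: [1.0, 0.4, 0.3]
finger_gap: -0.2
grip_force: 0.0
```

Emit:
{"name": "jog_arm", "arguments": {"rows": [[[0, 0, 0], [0, 0, 0]], [[0, 0, 0], [0, 0, 0]], [[0, 0, 0], [0, 0, 0]], [[0, 0, 0], [0, 0, 0]], [[0, 0, 0], [0, 0, 0]], [[0, 0, 0], [0, 0, 0]], [[0, 0, 0], [0, 0, 0]], [[0, 0, 0], [0, 0, 0]], [[0, 0, 0], [0, 0, 0]], [[0, 0, 0], [0, 0, 0]]]}}

```text
time: 15.9
tool_pos: [578.8, 97.5, 62.0]
tcp_rot: [-180.0, -0.0, 166.5]
ft_force: [-0.3, -0.1, -0.4]
finger_gap: -0.4
grip_force: 0.0
```

Emit:
{"name": "jog_arm", "arguments": {"rows": [[[0, 0, 0], [0, 0, 0]], [[0, 0, 0], [0, 0, 0]], [[0, 0, 0], [0, 0, 0]], [[0, 0, 0], [0, 0, 0]], [[0, 0, 0], [0, 0, 0]], [[0, 0, 0], [0, 0, 0]], [[0, 0, 0], [0, 0, 0]], [[0, 0, 0], [0, 0, 0]], [[0, 0, 0], [0, 0, 0]], [[0, 0, 0], [0, 0, 0]]]}}

```text
time: 16.9
tool_pos: [578.8, 97.5, 62.0]
tcp_rot: [-180.0, 0.0, 166.5]
ft_force: [0.4, 0.2, -0.2]
finger_gap: -0.0
grip_force: 0.0
```

Emit:
{"name": "jog_arm", "arguments": {"rows": [[[0, 0, 0], [0, 0, 0]], [[0, 0, 0], [0, 0, 0]], [[0, 0, 0], [0, 0, 0]], [[0, 0, 0], [0, 0, 0]], [[0, 0, 0], [0, 0, 0]], [[0, 0, 0], [0, 0, 0]], [[0, 0, 0], [0, 0, 0]], [[0, 0, 0], [0, 0, 0]], [[0, 0, 0], [0, 0, 0]], [[0, 0, 0], [0, 0, 0]]]}}

```text
time: 17.9
tool_pos: [578.8, 97.5, 62.0]
tcp_rot: [-180.0, 0.0, 166.5]
ft_force: [-0.4, -0.0, -0.9]
finger_gap: 0.0
grip_force: 0.0
```

```bash
python3 - <<'E'
from bench import r
s=r.sense();print(s['time'],s['tool_pos'])
print(r.hand_in())
E
```

```text
17.9 [578.76627779  97.4975155   62.01867544]
the job is handed in; nothing more can be done
None
```

The arm pointed at the barrel front, the steel step-down ring and the small UV filter in that order, holding over two seconds at each with the fingertips about 3 cm above and touching nothing; I handed the job in at 17.9 s, still pointing at the small filter.

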